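# Make up the job tray: blanks from the lipped rack, fallen bottles stood up

### The arm

A 6-joint arm with a two-finger parallel gripper is mounted at the origin on a cart in front of the work surface, level with it; the furniture and walls round the work are solid. World frame = base frame: x ahead of the robot, y to its left, z up, the work surface at z = 0. Lengths are in mm, angles in rad, forces in N, time in s.
With the tool pointing down it reaches from about 275 to 1000 mm from the base axis. Payload 8.4 kg.
Tool frame: the origin (TCP) lies midway between the tips of the shut fingers; the grasp point (between the pads) lies 19 mm behind it; z points along the fingers, y is the line along which they close (so a half turn about z gives the same grasp; the last joint's range is limited). The gripper opens to 85 mm and grips with 20 to 120 N. Pads are 22 mm wide; open, the fingers measure 114 mm over their backs; the gripper's body (76 mm by 85 mm) begins 54 mm behind the grasp point. The pads swing forward as they close: fully open they stand 13 mm farther back than shut.
Start: joints at [1.328, 0.353, 1.633, -0, 1.155, -0.002], TCP at [149.048, 606.97, 231.281] pointing down, gripper open.
Joint ranges: [-2.63, 2.63], [-0.92, 2.1], [0.06, 2.66], [-1.3, 4.44], [0, 2.69], [-3.02, 3.02]. Speed limits (rad/s): [2.22, 2.22, 2.79, 3.14, 3.14, 3.14].

### API

Orientations are given as a unit quaternion [x, y, z, w].
In Python, from cell import * gives the robot as it stands.
- The arm moves only by the tool play_rows, never from a script. Its argument "plan" is a list of rows, each an object of numbers: "rx", "ry", "rz": the turn, a rotation vector about the world's x, y, z in rad; "tx", "ty", "tz": the shift along the world's x, y, z in cm; "claw": the finger opening in cm, from 0 to 8.54. A call has 1 to 8 rows; each row shifts and turns the commanded pose from where the row before left it; what a row does not reach is not made up. A row lasts 1/8 s, in which the tool goes at most 62.5 mm and 10.7 degrees, less where a joint would pass 70% of its speed; a pose out of reach is approached as far as the arm can. A call is refused whole if a number of a shift passes 6.25 or a number of a turn 0.188, either way. A call with a gripper value outside its range is refused whole. The fingers move at their own pace and stop on an object; "force" is the grip in N (left out, the last holds). Time passes only in rows, so rows that do not move let the fingers close. It gives the time, the measured TCP pose, the force, the opening and the grip force at its end, in the units of the state.
- observe(): the state, without advancing time (a new reading comes with each control period).
- camera(name): name is "side" or "top"; returns the picture (384x512x3 uint8, red, green, blue); there is no depth.
- get_calibration(name): a dict with "camera_matrix" (3x3 intrinsics, pixels), "rvec" (rotation vector, rad) and "tvec" (3), from world to camera coordinates, as OpenCV has them. Camera axes: x right, y down, z forward; pixel columns grow to the right and rows downward; lengths in mm; the calibration is good to about 2 mm. A picture is of the moment at which its call begins. get_calibration takes no time and is no camera call.
- sign_off(): hands the job in; it is judged then, once.
Trained networks look in the newest picture that a camera, given by its name, has taken for a name from the list of things; names that differ only in an ending like _2 or _b are one class to them, and where a whole thing is asked for, a point or a joint stands for the part that bears it (a point fixed in the world has none). Each returns a list of dicts, best first, with "confidence" (0 to 1); they miss things now and then, are a little off and sometimes report something else, mostly with a low value. They report only what shows in the picture. A call takes as long as a camera call.
- boxes_of(camera, target): "position" ([x, y, z] in mm, in the coordinates of the camera as it stood for that picture, good to about 4 mm: the middle of the surface that is visible of it).
- cut_out(camera, target): "mask" (384x512 bool, what is visible of it).
- landmark_of(camera, target): "position" ([x, y, z] in mm, in the coordinates of the camera as it stood for that picture, good to about 4 mm: a listed point, or the origin of a listed thing).
The state is a dict: "clock": time; "joints": joint angles; "qd": joint speeds; "joint_torque": joint torques, N m; "tool_pos": TCP position; "tool_rot": TCP orientation; "ft_force": force on the tool from outside, world axes, zero at the start; "torque": the same for the moment, N m; "width": finger opening in mm; "grip_force": force on a finger pad.
Only numpy, scipy, OpenCV 4.12 (cv2) and the standard library are available. Lean on these libraries where they do the work, as an engineer would, in place of code of your own. Each camera call takes 0.05 s, during which the arm holds its last target. There are 200 camera calls.

### The job

Make up the empty steel tray on the open worktop for the next milling job: draw every steel bar blank out of the bar rack (raise its front end over the lip, then pull it out endwise) and lay it flat on the bottom of the tray, lengthwise, none on top of another. Also pick up both fallen white bottles and stand them upright on the bottom of the same tray; the order of the items is free. Leave the blue-lidded jar and the small amber bottle beside the rack where they stand.

Things in the scene. Friction and masses are not known exactly. Their poses are not given: they have to be found in the camera images.
- rack: fixed bar rack, grey plastic, aluminium lip and roof, 177 (x) x 168 (y) x 55 mm; origin under its middle at worktop level, open front to its -x. Three slots at y = -52, 0, 52 mm. A stored bar lies along x, from about x = -83 to 77, underside z = 30, on sleepers at x = -92..-62 and 35..80; between these it is open down to the base plate (8 mm thick)
- rack_lip (a point): middle of the top edge of the cross lip at the rack's front: x = -89, z = 44 mm in the rack's frame, lip 6 mm thick, so 14 mm higher than a stored bar's underside and 3 mm in front of its end. A bar turned up about its rear lower edge clears it from 0.09 rad
- rack_roof (a point): middle of the lower front edge of the fixed roof: x = 37, z = 50 mm in the rack's frame. The roof reaches back to x = 85 (top z = 55) over the rear 40 mm of each bar, 8 mm over its top, with cheeks 20 mm apart at each slot and a back wall at x = 80. A raised bar meets it at about 0.2 rad and is free of it after 45 mm of draw
- tray: empty shallow steel tray fixed to the worktop, outside 164 (x) x 269 (y) mm, rim 20 mm high; origin under its middle, long axis along its y; inside 156 x 262 mm, floor 2 mm above the origin, walls 2 mm thick
- bar_1: steel milling blank, a plain flat bar 160 x 14 x 12 mm (length along its x, width y, thickness z), 110 g; origin at its centre; lies in a slot of the rack at the start; absent in some starts
- bar_2: steel milling blank, a plain flat bar 160 x 14 x 12 mm (length along its x, width y, thickness z), 110 g; origin at its centre; lies in a slot of the rack at the start; absent in some starts
- bar_3: steel milling blank, a plain flat bar 160 x 14 x 12 mm (length along its x, width y, thickness z), 110 g; origin at its centre; lies in a slot of the rack at the start; absent in some starts
- bottle_1: white plastic bottle, square body 46 x 46 mm and 105 mm high (faces along its x and y), then a round 30 mm wide cap up to 138 mm, 160 g, firm; origin at the centre of its underside, z along the bottle to its cap; lies toppled on one face on the worktop at the start
- bottle_2: white plastic bottle, square body 46 x 46 mm and 105 mm high (faces along its x and y), then a round 30 mm wide cap up to 138 mm, 160 g, firm; origin at the centre of its underside, z along the bottle to its cap; lies toppled on one face on the worktop at the start
- blue_jar: bystander: loose round jar with blue lid, 54 mm across, 62 mm high, left of the rack; origin at the centre of its underside
- small_amber_bottle: bystander: loose small amber bottle with black cap, 32 mm across, 62 mm high, left of the rack; origin at the centre of its underside

How it is judged (in metres and radians):
At the end, for the whole second after the job is handed in: bars flat on the tray floor (centre 4 to 12.5 mm over its underside, within 75 mm across and 60 mm along of its middle, 0.3 rad of lengthwise); bottles upright on the tray floor within 0.12 rad, foot within 65 mm across and 118 mm along of its middle; all present ones, at rest (x of bar_1 in the frame of tray between -0.075 and 0.075 m and y of bar_1 in the frame of tray between -0.06 and 0.06 m and z of bar_1 in the frame of tray between 0.004 and 0.0125 m and angle between the x axis of each of bar_1, bar_2, bar_3 and the y axis of tray, either way round below 0.3 rad and linear speed of each of bar_1, bar_2, bar_3, bottle_1, bottle_2 below 0.02 m/s and x of bar_2 in the frame of tray between -0.075 and 0.075 m and y of bar_2 in the frame of tray between -0.06 and 0.06 m and z of bar_2 in the frame of tray between 0.004 and 0.0125 m and x of bar_3 in the frame of tray between -0.075 and 0.075 m and y of bar_3 in the frame of tray between -0.06 and 0.06 m and z of bar_3 in the frame of tray between 0.004 and 0.0125 m and x of bottle_1 in the frame of tray between -0.065 and 0.065 m and y of bottle_1 in the frame of tray between -0.118 and 0.118 m and z of bottle_1 in the frame of tray between -0.003 and 0.009 m and angle between each of bottle_1, bottle_2's own z axis and vertical below 0.12 rad and x of bottle_2 in the frame of tray between -0.065 and 0.065 m and y of bottle_2 in the frame of tray between -0.118 and 0.118 m and z of bottle_2 in the frame of tray between -0.003 and 0.009 m); the robot touches nothing.
It fails at once if the blue-lidded jar or the small amber bottle is moved more than 4 cm or knocked over (distance of any of blue_jar, small_amber_bottle from where it was at the start of the episode above 0.04 m or angle between any of blue_jar, small_amber_bottle's own z axis and vertical above 0.6 rad).
Of bar_1, bar_2, bar_3 only 2 to 3 are there at a start; the rules pass over those that are not, and their reading is None.
At some moment in a run one of bar_1, bar_2, bar_3 may be knocked a few centimetres aside while the robot is not near it.
Once in a run the grip may slacken for a moment while it holds something.
It also fails if it takes over 210 s, if anything falls off the work surface, if the arm or the gripper's body presses on something with over 40 N, if the wrist force passes 120 N, or if a joint passes its speed limit or range.

## Working session

There is one attempt and no reset: what is moved stays moved. The work goes in short steps, Python scripts to look and compute and a tool call to move; the robot and the scene stay as the last step left them, time stands still between calls to the robot, and variables do not carry over. Pictures are saved under pics/ and viewed, at most 14 in all, crops included, and the job is handed in when it is done.

Besides the shell and the picture viewer there is one more tool, called after "Emit:" by a JSON object that holds its "op" and its "data". play_rows: Moves the arm, as the interface text tells. Its arguments: {"type":"object","properties":{"plan":{"type":"array"},"force":{"type":"number"}},"required":["plan"]}

```bash
mkdir -p pics
cat > h.py <<'E'
from cell import *
import numpy as np, cv2
from scipy.spatial.transform import Rotation as R
def cal(n):
    c=get_calibration(n); return np.array(c["camera_matrix"],float),cv2.Rodrigues(np.array(c["rvec"],float))[0],np.array(c["tvec"],float).ravel()
def w(n,p):
    K,Rm,t=cal(n); return Rm.T@(np.array(p)-t)
def pix2w(n,u,v,z):
    K,Rm,t=cal(n); d=Rm.T@np.linalg.inv(K)@[u,v,1.]; o=-Rm.T@t
    return o+d*(z-o[2])/d[2]
def w2pix(n,p):
    K,Rm,t=cal(n); q=K@(Rm@np.array(p,float)+t); return q[:2]/q[2]
def snap(n,f):
    im=camera(n); cv2.imwrite("pics/"+f,cv2.cvtColor(im,cv2.COLOR_RGB2BGR)); return im
E
python3 - <<'E'
from h import *
np.set_printoptions(precision=1,suppress=True)
for n in("top","side"):
    snap(n,n+"0.png"); K,Rm,t=cal(n); print(n,K[0,0],-Rm.T@t,Rm[2])
    for x in("rack","rack_lip","rack_roof","tray","bar_1","bottle_1","blue_jar","small_amber_bottle"):
        print(x,[(round(d["confidence"],2),w(n,d["position"])) for d in landmark_of(n,x)])
s=observe();print(s)
E
```

```text
top 491.1403145249801 [ 392.8  178.5 1175.5] [ 0.2  0.  -1. ]
rack [(0.56, array([634.8,  76.1,   3.8]))]
rack_lip [(0.69, array([549.8,  87.5,  42.5]))]
rack_roof [(0.66, array([674.1,  64. ,  50.6]))]
tray [(0.85, array([510.3, 358.8,  -2. ]))]
bar_1 [(0.75, array([626.9,  18. ,  31.5])), (0.66, array([635.9,  75.4,  35.7])), (0.58, array([633.8,  75.1,   0. ])), (0.52, array([641.8, 120.2,  34.7]))]
bottle_1 [(0.74, array([430.9, 115.3,  26.9])), (0.55, array([420.2,  54.7,  27.4]))]
blue_jar [(0.73, array([635.4,  76. ,   2.2])), (0.68, array([719.1, 263.7,  -1.6])), (0.51, array([552.3,  84.4,  44.2]))]
small_amber_bottle [(0.45, array([645.8, 237.9,  -5.3]))]
side 475.0455163876309 [ 209.5 -343.5  620.5] [ 0.4  0.6 -0.7]
rack [(0.71, array([640. , 124.1,  36.1])), (0.59, array([636.6,  72.3,  -2.5]))]
rack_lip []
rack_roof [(0.81, array([669.6,  67.9,  50.2]))]
tray [(0.68, array([510.5, 359.6,  -1. ]))]
bar_1 [(0.96, array([639.5, 122.9,  37.5])), (0.81, array([626.8,  22.2,  33.2])), (0.57, array([630.2,  68.8,  33.5]))]
bottle_1 [(0.86, array([429.3, 112.6,  23.4])), (0.68, array([412.8,  49.7,  23. ]))]
blue_jar [(0.64, array([715.8, 258.2,   2.5]))]
small_amber_bottle [(0.73, array([640.3, 237.1,   3.2]))]
{'clock': 0.9, 'joints': array([ 1.3,  0.4,  1.6, -0. ,  1.2, -0. ]), 'qd': array([-0.,  0., -0., -0.,  0., -0.]), 'joint_torque': array([ -0. , -60.5, -34.2,  -0. ,   0. ,   0. ]), 'tool_pos': array([149. , 607. , 231.3]), 'tool_rot': array([0.1, 1. , 0. , 0. ]), 'ft_force': array([-0.7, -0.1,  0.6]), 'torque': array([ 0.,  0., -0.]), 'grip_force': 0.0, 'width': 85.33162907252465}
```

View pics/top0.png

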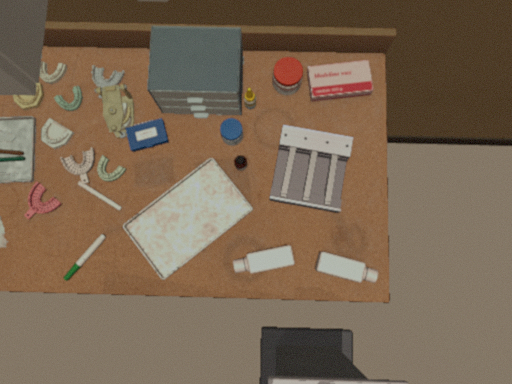

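View pics/side0.png

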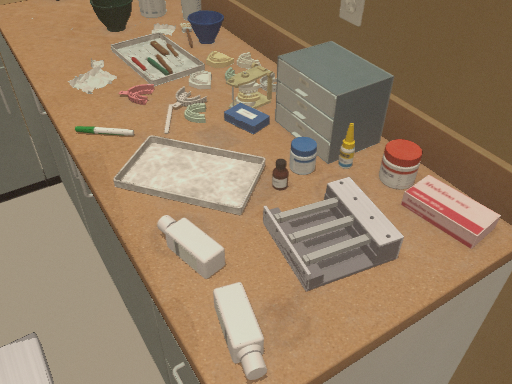

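The top view (+x up, +y left) shows three bars in the rack: (288,172), (311,175) and (332,178). The bottles lie at (268,261) with the cap at left (239,266), and at (343,267) with the cap at right (371,275). The tray is at (188,217) and rotated. The jar (231,131) and the amber bottle (240,162) are left of the rack. Next I get exact orientations from the masks.

Run:
```python
from h import *
np.set_printoptions(precision=1,suppress=True)
camera("top")
for x,z in(("rack",55),("tray",20),("bar_1",42),("bottle_1",46)):
    for d in cut_out("top",x):
        m=d["mask"].astype(np.uint8); c,_=cv2.findContours(m,0,1); c=max(c,key=cv2.contourArea).reshape(-1,2)
        if len(c)<4: continue
        p=np.array([pix2w("top",u,v,z)[:2] for u,v in c],np.float32)
        (cx,cy),(a,b),an=cv2.minAreaRect(p); bx=cv2.boxPoints(((cx,cy),(a,b),an))
        e=bx[1]-bx[0] if np.linalg.norm(bx[1]-bx[0])>np.linalg.norm(bx[2]-bx[1]) else bx[2]-bx[1]
        print(x,round(d["confidence"],2),m.sum(),"c",round(cx,1),round(cy,1),"size",round(a,1),round(b,1),"long ang",round(float(np.arctan2(e[1],e[0])),3),"mean",p.mean(0))
# roof strip
for px in [(285,128),(352,138)]: print(pix2w("top",*px,55))
for px in [(238,266),(371,275)]: print("cap",pix2w("top",*px,25))
```

```text
rack 0.85 4799 c 629.5 74.4 size 170.8 187.8 long ang -0.165 mean [628.5  73.9]
tray 0.76 7958 c 512.9 360.1 size 171.1 273.8 long ang -0.864 mean [511.1 360. ]
bar_1 0.79 258 c 616.6 74.7 size 14.3 119.4 long ang -0.177 mean [616.1  74.2]
bar_1 0.68 299 c 622.7 126.1 size 14.7 121.0 long ang -0.184 mean [622. 126.]
bar_1 0.53 349 c 607.5 24.6 size 17.9 122.1 long ang -0.132 mean [608.3  25.2]
bottle_1 0.69 1211 c 402.4 -11.0 size 140.8 48.1 long ang 1.347 mean [402.5  -8.6]
bottle_1 0.66 1090 c 414.7 178.6 size 46.1 136.5 long ang -1.328 mean [415.3 177. ]
[724.3 134.2  55. ]
[703.8 -23.4  55. ]
cap [400.1 235.8  25. ]
cap [388.1 -70.6  25. ]
```

Emit:
{"op": "play_rows", "data": {"plan": [{"tx":3,"ty":-4,"rz":0.04,"claw":2.4},{"tx":4.2,"ty":-4.2,"rz":0.04},{"tx":4.2,"ty":-4.2},{"tx":4.2,"ty":-4.2},{"tx":4.2,"ty":-4.2},{"tx":4.2,"ty":-4.2},{"tx":4.2,"ty":-4.2},{"tx":4.2,"ty":-4.2}], "force": 60}}

```text
$.plan[0]: bad value
```

Emit:
{"op": "play_rows", "data": {"plan": [{"tx":3,"ty":-4,"tz":0,"rx":0,"ry":0,"rz":0.04,"claw":2.4},{"tx":4.2,"ty":-4.2,"tz":0,"rx":0,"ry":0,"rz":0.04,"claw":2.4},{"tx":4.2,"ty":-4.2,"tz":0,"rx":0,"ry":0,"rz":0,"claw":2.4},{"tx":4.2,"ty":-4.2,"tz":0,"rx":0,"ry":0,"rz":0,"claw":2.4},{"tx":4.2,"ty":-4.2,"tz":0,"rx":0,"ry":0,"rz":0,"claw":2.4},{"tx":4.2,"ty":-4.2,"tz":0,"rx":0,"ry":0,"rz":0,"claw":2.4},{"tx":4.2,"ty":-4.2,"tz":0,"rx":0,"ry":0,"rz":0,"claw":2.4},{"tx":4.2,"ty":-4.2,"tz":0,"rx":0,"ry":0,"rz":0,"claw":2.4}], "force": 60}}

```text
clock: 2.15
tool_pos: [474.4, 271.5, 231.6]
tool_rot: [0.08, 0.997, 0.0, 0.0]
ft_force: [0.7, 1.5, -0.6]
width: 23.9
grip_force: 0.0
```

Emit:
{"op": "play_rows", "data": {"plan": [{"tx":4,"ty":-3.7,"tz":0,"rx":0,"ry":0,"rz":0,"claw":2.4},{"tx":4,"ty":-3.7,"tz":0,"rx":0,"ry":0,"rz":0,"claw":2.4},{"tx":4,"ty":-3.7,"tz":0,"rx":0,"ry":0,"rz":0,"claw":2.4},{"tx":3.6,"ty":-3.5,"tz":-2,"rx":0,"ry":0,"rz":0,"claw":2.4},{"tx":0,"ty":0,"tz":-6,"rx":0,"ry":0,"rz":0,"claw":2.4},{"tx":0,"ty":0,"tz":-6,"rx":0,"ry":0,"rz":0,"claw":2.4},{"tx":0,"ty":0,"tz":-2,"rx":0,"ry":0,"rz":0,"claw":2.4},{"tx":0,"ty":0,"tz":0,"rx":0,"ry":0,"rz":0,"claw":2.4}]}}

```text
clock: 3.15
tool_pos: [628.7, 127.0, 70.8]
tool_rot: [0.08, 0.997, -0.0, -0.001]
ft_force: [0.0, 0.6, 1.6]
width: 23.6
grip_force: 0.0
```

Run:
```python
from h import *
s=observe();print(s["tool_pos"],s["joints"],s["ft_force"])
im=camera("side"); im2=camera("top")
a=cv2.resize(im[170:300,240:420],None,fx=4,fy=4,interpolation=cv2.INTER_CUBIC)
cv2.imwrite("pics/a1.png",a[:,:,::-1])
```

```text
[628.68898397 127.03298778  70.8292424 ] [ 1.97041567e-01  5.57997117e-01  1.71051130e+00 -1.10713421e-05
  8.74875975e-01 -1.21318712e+00] [0.04550495 0.60321932 1.57139152]
```

View pics/a1.png

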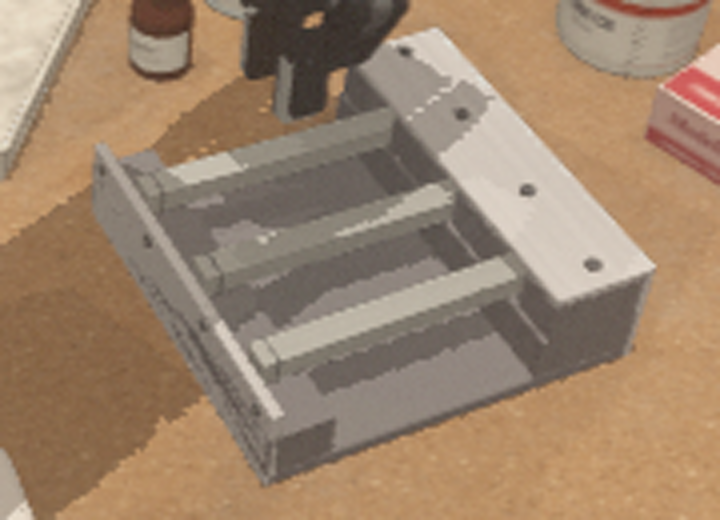

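The side crop shows three bars with open space between and outside them, and the near finger tip at crop (305,100), just above the far bar's line. I descend and grip.

Emit:
{"op": "play_rows", "data": {"plan": [{"tx":0,"ty":-0.1,"tz":-1.5,"rx":0,"ry":0,"rz":0,"claw":3},{"tx":0,"ty":0,"tz":-1.8,"rx":0,"ry":0,"rz":0,"claw":3},{"tx":0,"ty":0,"tz":-1.8,"rx":0,"ry":0,"rz":0,"claw":3},{"tx":0,"ty":0,"tz":0,"rx":0,"ry":0,"rz":0,"claw":3},{"tx":0,"ty":0,"tz":0,"rx":0,"ry":0,"rz":0,"claw":1},{"tx":0,"ty":0,"tz":0,"rx":0,"ry":0,"rz":0,"claw":1},{"tx":0,"ty":0,"tz":0,"rx":0,"ry":0,"rz":0,"claw":1},{"tx":0,"ty":0,"tz":0,"rx":0,"ry":0,"rz":0,"claw":1}], "force": 60}}

```text
clock: 4.25
tool_pos: [629.2, 126.0, 20.5]
tool_rot: [0.08, 0.997, 0.0, 0.0]
ft_force: [0.1, 0.0, -0.8]
width: 12.5
grip_force: 59.3
```

Emit:
{"op": "play_rows", "data": {"plan": [{"tx":0,"ty":0,"tz":0.4,"rx":0.007,"ry":0.043,"rz":0,"claw":1},{"tx":0,"ty":0,"tz":0.4,"rx":0.007,"ry":0.043,"rz":0,"claw":1},{"tx":0,"ty":0,"tz":0.4,"rx":0.007,"ry":0.042,"rz":0,"claw":1},{"tx":0,"ty":0,"tz":0,"rx":0,"ry":0,"rz":0,"claw":1},{"tx":0,"ty":0,"tz":0,"rx":0,"ry":0,"rz":0,"claw":1}], "force": 80}}

```text
clock: 4.88
tool_pos: [629.0, 125.9, 32.1]
tool_rot: [0.08, 0.995, 0.005, -0.064]
ft_force: [0.1, 0.4, -0.8]
width: 12.0
grip_force: 77.9
```

Run:
```python
from h import *
im=camera("side")
a=cv2.resize(im[150:290,240:420],None,fx=4,fy=4,interpolation=cv2.INTER_CUBIC)
cv2.imwrite("pics/a2.png",a[:,:,::-1])
```

```text
(no output)
```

View pics/a2.png

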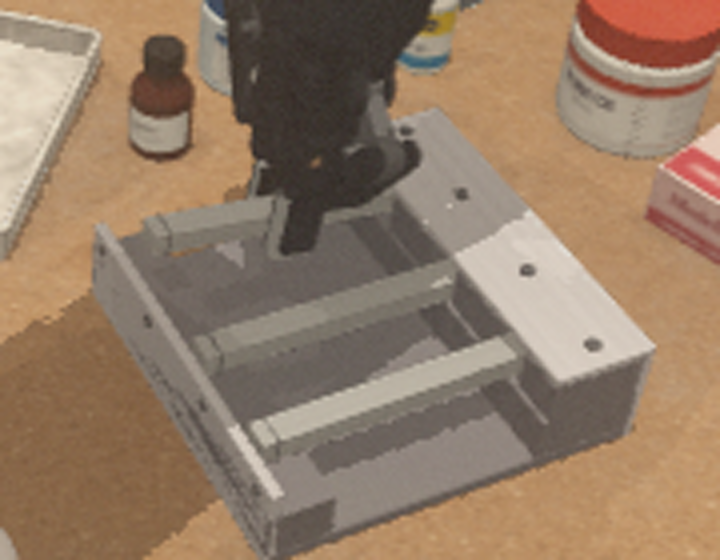

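The bar's front end at crop (155,230) is now clear above the lip and held level with the tool, so I draw it out.

Emit:
{"op": "play_rows", "data": {"plan": [{"tx":-1.5,"ty":0.24,"tz":0.2,"rx":0,"ry":0,"rz":0,"claw":1},{"tx":-1.5,"ty":0.24,"tz":0.2,"rx":0,"ry":0,"rz":0,"claw":1},{"tx":-1.5,"ty":0.24,"tz":0.2,"rx":0,"ry":0,"rz":0,"claw":1},{"tx":-1.5,"ty":0.24,"tz":0.2,"rx":0,"ry":0,"rz":0,"claw":1},{"tx":-1.5,"ty":0.24,"tz":0.2,"rx":0,"ry":0,"rz":0,"claw":1},{"tx":0,"ty":0,"tz":3,"rx":0,"ry":0,"rz":0,"claw":1},{"tx":0,"ty":0,"tz":4,"rx":-0.007,"ry":-0.043,"rz":0,"claw":1},{"tx":0,"ty":0,"tz":4,"rx":-0.014,"ry":-0.085,"rz":0,"claw":1}]}}

```text
clock: 5.92
tool_pos: [554.0, 138.0, 153.4]
tool_rot: [0.08, 0.997, 0.0, 0.001]
ft_force: [0.3, 0.4, -1.6]
width: 12.3
grip_force: 77.9
```

Emit:
{"op": "play_rows", "data": {"plan": [{"tx":0.2,"ty":3.8,"tz":0,"rx":0,"ry":0,"rz":-0.117,"claw":1},{"tx":0.2,"ty":3.8,"tz":0,"rx":0,"ry":0,"rz":-0.117,"claw":1},{"tx":0.2,"ty":3.8,"tz":0,"rx":0,"ry":0,"rz":-0.117,"claw":1},{"tx":0.2,"ty":3.8,"tz":0,"rx":0,"ry":0,"rz":-0.117,"claw":1},{"tx":0.2,"ty":3.8,"tz":0,"rx":0,"ry":0,"rz":-0.117,"claw":1},{"tx":0,"ty":3.8,"tz":-3,"rx":0,"ry":0,"rz":-0.116,"claw":1},{"tx":0,"ty":0,"tz":-5.5,"rx":0,"ry":0,"rz":0,"claw":1},{"tx":0,"ty":0,"tz":-2.5,"rx":0,"ry":0,"rz":0,"claw":1}]}}

```text
clock: 6.92
tool_pos: [561.4, 365.5, 39.2]
tool_rot: [0.417, 0.909, -0.002, -0.001]
ft_force: [0.2, 0.2, -1.5]
width: 12.2
grip_force: 78.0
```

Emit:
{"op": "play_rows", "data": {"plan": [{"tx":0.1,"ty":0.1,"tz":-1.5,"rx":0,"ry":0,"rz":0,"claw":1},{"tx":0,"ty":0,"tz":-1.2,"rx":0,"ry":0,"rz":0,"claw":1},{"tx":0,"ty":0,"tz":0,"rx":0,"ry":0,"rz":0,"claw":1},{"tx":0,"ty":0,"tz":0,"rx":0,"ry":0,"rz":0,"claw":1}]}}

```text
clock: 7.42
tool_pos: [565.7, 367.3, 16.4]
tool_rot: [0.418, 0.909, 0.001, 0.0]
ft_force: [0.0, -0.0, -1.0]
width: 12.4
grip_force: 78.0
```

Emit:
{"op": "play_rows", "data": {"plan": [{"tx":0,"ty":0,"tz":-0.8,"rx":0,"ry":0,"rz":0,"claw":1},{"tx":0,"ty":0,"tz":-0.4,"rx":0,"ry":0,"rz":0,"claw":1},{"tx":0,"ty":0,"tz":0,"rx":0,"ry":0,"rz":0,"claw":1},{"tx":0,"ty":0,"tz":0,"rx":0,"ry":0,"rz":0,"claw":3},{"tx":0,"ty":0,"tz":0,"rx":0,"ry":0,"rz":0,"claw":3},{"tx":0,"ty":0,"tz":0,"rx":0,"ry":0,"rz":0,"claw":3},{"tx":0,"ty":0,"tz":3,"rx":0,"ry":0,"rz":0,"claw":3},{"tx":0,"ty":0,"tz":6,"rx":0,"ry":0,"rz":0,"claw":3}]}}

```text
clock: 8.43
tool_pos: [563.3, 365.9, 91.8]
tool_rot: [0.418, 0.909, -0.002, -0.001]
ft_force: [0.2, 0.5, 0.4]
width: 30.0
grip_force: 0.0
```

Emit:
{"op": "play_rows", "data": {"plan": [{"tx":0,"ty":-2,"tz":5,"rx":0,"ry":0,"rz":0.1,"claw":3},{"tx":0.9,"ty":-4.5,"tz":0,"rx":0,"ry":0,"rz":0.1,"claw":3},{"tx":0.9,"ty":-4.5,"tz":0,"rx":0,"ry":0,"rz":0.1,"claw":3},{"tx":0.9,"ty":-4.5,"tz":0,"rx":0,"ry":0,"rz":0.1,"claw":3},{"tx":0.9,"ty":-4.5,"tz":0,"rx":0,"ry":0,"rz":0.1,"claw":3},{"tx":0.9,"ty":-4.5,"tz":0,"rx":0,"ry":0,"rz":0.1,"claw":3},{"tx":0.9,"ty":-4.5,"tz":-2,"rx":0,"ry":0,"rz":0.1,"claw":3},{"tx":0.2,"ty":-0.3,"tz":-3,"rx":0,"ry":0,"rz":0,"claw":3}]}}

```text
clock: 9.43
tool_pos: [622.5, 71.1, 93.9]
tool_rot: [0.082, 0.997, -0.0, 0.001]
ft_force: [-0.6, -0.4, -0.2]
width: 29.8
grip_force: 0.0
```

```bash
cat > look.py <<'E'
from h import *
np.set_printoptions(precision=1,suppress=True)
C=np.array([510.5,359.5]);a=0.707;ex=np.array([np.cos(a),np.sin(a)]);ey=np.array([-ex[1],ex[0]])
u=np.array([.987,-.162]);n=np.array([.162,.987])
def bars():
    camera("top")
    for d in cut_out("top","bar_1"):
        m=d["mask"].astype(np.uint8); c,_=cv2.findContours(m,0,1); c=max(c,key=cv2.contourArea).reshape(-1,2)
        if len(c)<6: continue
        g=pix2w("top",*c.mean(0),14)[:2]
        tr=abs((g-C)@ex)<95 and abs((g-C)@ey)<150
        z=14 if tr else 42
        p=np.array([pix2w("top",x,y,z)[:2] for x,y in c],np.float32)
        (cx,cy),sz,an=cv2.minAreaRect(p); bx=cv2.boxPoints(((cx,cy),sz,an))
        e=max(bx[1]-bx[0],bx[2]-bx[1],key=np.linalg.norm); q=np.array([cx,cy])
        print(round(d["confidence"],2),q,"size",np.array(sz),"ang",round(float(np.arctan2(e[1],e[0])),3),("tray xy",np.array([(q-C)@ex,(q-C)@ey])) if tr else ("u,n",np.array([q@u,q@n])))
E
python3 -c "
from look import *
print(observe()['tool_pos']); bars()"
```

```text
[622.5  71.1  93.9]
0.73 [574.1 357.7] size [ 19.7 161.1] ang -0.834 ('tray xy', array([ 47.2, -42.7]))
0.5 [639. 111.] size [ 88.7 186.2] ang -0.158 ('u,n', array([612.7, 213.1]))
```

Emit:
{"op": "play_rows", "data": {"plan": [{"tx":0,"ty":0.2,"tz":-3,"rx":0,"ry":0,"rz":0,"claw":3},{"tx":0,"ty":0,"tz":-2,"rx":0,"ry":0,"rz":0,"claw":3},{"tx":0,"ty":0,"tz":-1.6,"rx":0,"ry":0,"rz":0,"claw":3},{"tx":0,"ty":0,"tz":0,"rx":0,"ry":0,"rz":0,"claw":3},{"tx":0,"ty":0,"tz":0,"rx":0,"ry":0,"rz":0,"claw":1},{"tx":0,"ty":0,"tz":0,"rx":0,"ry":0,"rz":0,"claw":1},{"tx":0,"ty":0,"tz":0,"rx":0,"ry":0,"rz":0,"claw":1},{"tx":0,"ty":0,"tz":0,"rx":0,"ry":0,"rz":0,"claw":1}], "force": 80}}

```text
clock: 10.52
tool_pos: [621.5, 76.0, 28.1]
tool_rot: [0.081, 0.997, 0.0, 0.001]
ft_force: [-1.3, -0.3, 5.6]
width: 11.9
grip_force: 78.9
```

Emit:
{"op": "play_rows", "data": {"plan": [{"tx":0,"ty":0,"tz":0.4,"rx":0.007,"ry":0.043,"rz":0,"claw":1},{"tx":0,"ty":0,"tz":0.4,"rx":0.007,"ry":0.043,"rz":0,"claw":1},{"tx":0,"ty":0,"tz":0.4,"rx":0.007,"ry":0.042,"rz":0,"claw":1},{"tx":0,"ty":0,"tz":0,"rx":0,"ry":0,"rz":0,"claw":1},{"tx":0,"ty":0,"tz":0,"rx":0,"ry":0,"rz":0,"claw":1}]}}

```text
clock: 11.15
tool_pos: [621.4, 75.9, 39.2]
tool_rot: [0.081, 0.995, 0.005, -0.064]
ft_force: [1.2, -0.2, 1.3]
width: 11.7
grip_force: 78.3
```

Run:
```python
from h import *
im=camera("side")
a=cv2.resize(im[150:290,240:420],None,fx=4,fy=4,interpolation=cv2.INTER_CUBIC)
cv2.imwrite("pics/a3.png",a[:,:,::-1])
```

```text
(no output)
```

View pics/a3.png

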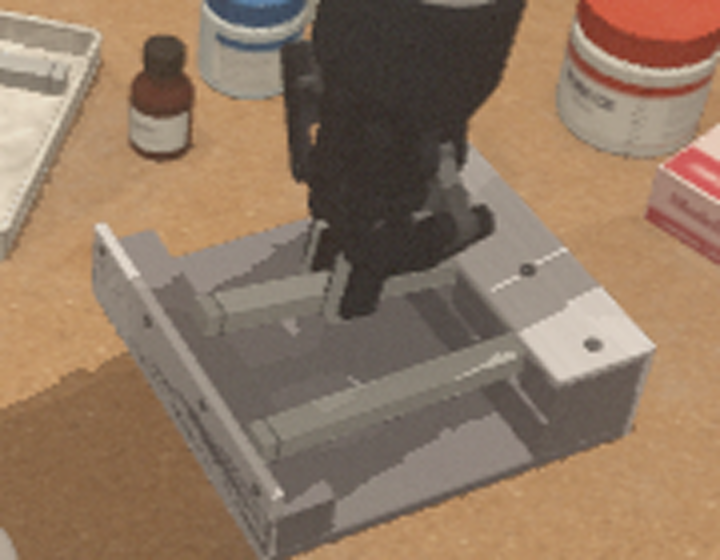

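The middle bar's front end at crop (210,310) has lifted above its seat, as with the first bar. I draw it next.

Emit:
{"op": "play_rows", "data": {"plan": [{"tx":-1.5,"ty":0.24,"tz":0.2,"rx":0,"ry":0,"rz":0,"claw":1},{"tx":-1.5,"ty":0.24,"tz":0.2,"rx":0,"ry":0,"rz":0,"claw":1},{"tx":-1.5,"ty":0.24,"tz":0.2,"rx":0,"ry":0,"rz":0,"claw":1},{"tx":-1.5,"ty":0.24,"tz":0.2,"rx":0,"ry":0,"rz":0,"claw":1},{"tx":-1.5,"ty":0.24,"tz":0.2,"rx":0,"ry":0,"rz":0,"claw":1},{"tx":0,"ty":0,"tz":3,"rx":0,"ry":0,"rz":0,"claw":1},{"tx":0,"ty":0,"tz":4,"rx":-0.007,"ry":-0.043,"rz":0,"claw":1},{"tx":0,"ty":0,"tz":4,"rx":-0.014,"ry":-0.085,"rz":0,"claw":1}]}}

```text
clock: 12.2
tool_pos: [546.0, 88.0, 160.3]
tool_rot: [0.081, 0.997, -0.0, 0.001]
ft_force: [0.5, -0.3, -1.0]
width: 11.8
grip_force: 78.1
```

Emit:
{"op": "play_rows", "data": {"plan": [{"tx":-0.3,"ty":4.2,"tz":0,"rx":0,"ry":0,"rz":-0.117,"claw":1},{"tx":-0.3,"ty":4.2,"tz":0,"rx":0,"ry":0,"rz":-0.117,"claw":1},{"tx":-0.3,"ty":4.2,"tz":0,"rx":0,"ry":0,"rz":-0.117,"claw":1},{"tx":-0.3,"ty":4.2,"tz":0,"rx":0,"ry":0,"rz":-0.117,"claw":1},{"tx":-0.2,"ty":4.1,"tz":0,"rx":0,"ry":0,"rz":-0.117,"claw":1},{"tx":-0.2,"ty":4,"tz":-2,"rx":0,"ry":0,"rz":-0.116,"claw":1},{"tx":0,"ty":0,"tz":-5.5,"rx":0,"ry":0,"rz":0,"claw":1},{"tx":0,"ty":0,"tz":-4.5,"rx":0,"ry":0,"rz":0,"claw":1}]}}

```text
clock: 13.2
tool_pos: [529.0, 337.4, 37.8]
tool_rot: [0.418, 0.909, -0.0, -0.0]
ft_force: [0.6, -0.3, -1.4]
width: 11.7
grip_force: 78.3
```

Emit:
{"op": "play_rows", "data": {"plan": [{"tx":0,"ty":0,"tz":-1,"rx":0,"ry":0,"rz":0,"claw":1},{"tx":0,"ty":0,"tz":-1,"rx":0,"ry":0,"rz":0,"claw":1},{"tx":0,"ty":0,"tz":0,"rx":0,"ry":0,"rz":0,"claw":1},{"tx":0,"ty":0,"tz":0,"rx":0,"ry":0,"rz":0,"claw":1}]}}

```text
clock: 13.7
tool_pos: [531.0, 337.4, 20.8]
tool_rot: [0.418, 0.908, 0.001, 0.001]
ft_force: [0.7, 0.5, -1.6]
width: 12.0
grip_force: 78.3
```

Emit:
{"op": "play_rows", "data": {"plan": [{"tx":0,"ty":0,"tz":-1,"rx":0,"ry":0,"rz":0,"claw":1},{"tx":0,"ty":0,"tz":-0.6,"rx":0,"ry":0,"rz":0,"claw":1},{"tx":0,"ty":0,"tz":0,"rx":0,"ry":0,"rz":0,"claw":1},{"tx":0,"ty":0,"tz":0,"rx":0,"ry":0,"rz":0,"claw":3},{"tx":0,"ty":0,"tz":0,"rx":0,"ry":0,"rz":0,"claw":3},{"tx":0,"ty":0,"tz":0,"rx":0,"ry":0,"rz":0,"claw":3},{"tx":0,"ty":0,"tz":3,"rx":0,"ry":0,"rz":0,"claw":3},{"tx":0,"ty":0,"tz":6,"rx":0,"ry":0,"rz":0,"claw":3}]}}

```text
clock: 14.7
tool_pos: [528.4, 335.9, 92.0]
tool_rot: [0.418, 0.908, -0.002, -0.001]
ft_force: [0.1, -0.2, 0.1]
width: 30.0
grip_force: 0.0
```

Emit:
{"op": "play_rows", "data": {"plan": [{"tx":1,"ty":-3.6,"tz":4,"rx":0,"ry":0,"rz":0.1,"claw":3},{"tx":1.2,"ty":-4.8,"tz":2,"rx":0,"ry":0,"rz":0.1,"claw":3},{"tx":1.2,"ty":-4.8,"tz":0,"rx":0,"ry":0,"rz":0.1,"claw":3},{"tx":1.2,"ty":-4.8,"tz":0,"rx":0,"ry":0,"rz":0.1,"claw":3},{"tx":1.2,"ty":-4.8,"tz":0,"rx":0,"ry":0,"rz":0.1,"claw":3},{"tx":1.2,"ty":-4.8,"tz":0,"rx":0,"ry":0,"rz":0.1,"claw":3},{"tx":1.3,"ty":-3.8,"tz":-3,"rx":0,"ry":0,"rz":0.1,"claw":3},{"tx":0,"ty":0,"tz":-3,"rx":0,"ry":0,"rz":0,"claw":3}]}}

```text
clock: 15.7
tool_pos: [614.3, 20.2, 93.2]
tool_rot: [0.082, 0.997, -0.0, 0.001]
ft_force: [0.4, 0.2, -0.5]
width: 29.9
grip_force: 0.0
```

```bash
python3 -c "
from look import *
print(observe()['tool_pos']); bars()"
```

```text
[614.3  20.2  93.2]
0.92 [575.  358.3] size [ 17.5 157.8] ang -0.835 ('tray xy', array([ 48.2, -42.8]))
0.66 [539.6 327.1] size [ 15.5 158.9] ang -0.858 ('tray xy', array([  1.1, -43.5]))
0.45 [577.1  30.6] size [16.  59.6] ang -0.161 ('u,n', array([564.6, 123.7]))
0.26 [633.5  77.9] size [157.6 187.2] ang -0.16 ('u,n', array([612.7, 179.5]))
```

Emit:
{"op": "play_rows", "data": {"plan": [{"tx":0,"ty":0,"tz":-3,"rx":0,"ry":0,"rz":0,"claw":3},{"tx":0,"ty":0,"tz":-2,"rx":0,"ry":0,"rz":0,"claw":3},{"tx":0,"ty":0,"tz":-1.6,"rx":0,"ry":0,"rz":0,"claw":3},{"tx":0,"ty":0,"tz":0,"rx":0,"ry":0,"rz":0,"claw":3},{"tx":0,"ty":0,"tz":0,"rx":0,"ry":0,"rz":0,"claw":1},{"tx":0,"ty":0,"tz":0,"rx":0,"ry":0,"rz":0,"claw":1},{"tx":0,"ty":0,"tz":0,"rx":0,"ry":0,"rz":0,"claw":1},{"tx":0,"ty":0,"tz":0,"rx":0,"ry":0,"rz":0,"claw":1}], "force": 80}}

```text
clock: 16.8
tool_pos: [613.6, 23.0, 28.1]
tool_rot: [0.081, 0.997, 0.0, 0.001]
ft_force: [-0.3, 0.2, 5.8]
width: 11.7
grip_force: 79.0
```

Emit:
{"op": "play_rows", "data": {"plan": [{"tx":0,"ty":0,"tz":0.4,"rx":0.007,"ry":0.043,"rz":0,"claw":1},{"tx":0,"ty":0,"tz":0.4,"rx":0.007,"ry":0.043,"rz":0,"claw":1},{"tx":0,"ty":0,"tz":0.4,"rx":0.007,"ry":0.042,"rz":0,"claw":1},{"tx":0,"ty":0,"tz":0,"rx":0,"ry":0,"rz":0,"claw":1},{"tx":0,"ty":0,"tz":0,"rx":0,"ry":0,"rz":0,"claw":1}]}}

```text
clock: 17.42
tool_pos: [613.2, 22.9, 39.2]
tool_rot: [0.081, 0.995, 0.005, -0.064]
ft_force: [0.2, 0.1, -0.1]
width: 11.9
grip_force: 78.4
```

Run:
```python
from h import *
im=camera("side")
a=cv2.resize(im[150:290,240:420],None,fx=4,fy=4,interpolation=cv2.INTER_CUBIC)
cv2.imwrite("pics/a4.png",a[:,:,::-1])
```

```text
(no output)
```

View pics/a4.png

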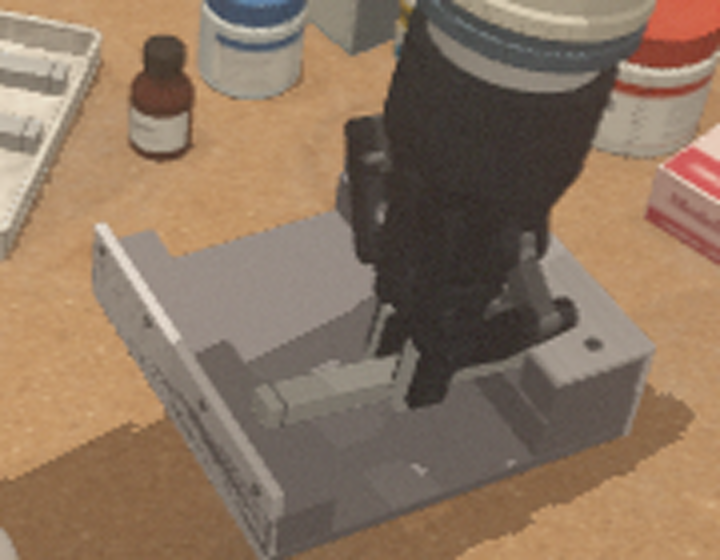

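The third bar's front end at crop (265,400) is up and free of the lip. I draw it.

Emit:
{"op": "play_rows", "data": {"plan": [{"tx":-1.5,"ty":0.24,"tz":0.2,"rx":0,"ry":0,"rz":0,"claw":1},{"tx":-1.5,"ty":0.24,"tz":0.2,"rx":0,"ry":0,"rz":0,"claw":1},{"tx":-1.5,"ty":0.24,"tz":0.2,"rx":0,"ry":0,"rz":0,"claw":1},{"tx":-1.5,"ty":0.24,"tz":0.2,"rx":0,"ry":0,"rz":0,"claw":1},{"tx":-1.5,"ty":0.24,"tz":0.2,"rx":0,"ry":0,"rz":0,"claw":1},{"tx":0,"ty":0,"tz":3,"rx":0,"ry":0,"rz":0,"claw":1},{"tx":0,"ty":0,"tz":4,"rx":-0.007,"ry":-0.043,"rz":0,"claw":1},{"tx":0,"ty":0,"tz":4,"rx":-0.014,"ry":-0.085,"rz":0,"claw":1}]}}

```text
clock: 18.48
tool_pos: [538.1, 35.0, 160.3]
tool_rot: [0.081, 0.997, -0.0, 0.001]
ft_force: [0.2, 0.1, -1.7]
width: 12.1
grip_force: 78.2
```

Emit:
{"op": "play_rows", "data": {"plan": [{"tx":-0.7,"ty":4.5,"tz":0,"rx":0,"ry":0,"rz":-0.117,"claw":1},{"tx":-0.7,"ty":4.6,"tz":0,"rx":0,"ry":0,"rz":-0.117,"claw":1},{"tx":-0.7,"ty":4.6,"tz":0,"rx":0,"ry":0,"rz":-0.117,"claw":1},{"tx":-0.7,"ty":4.6,"tz":0,"rx":0,"ry":0,"rz":-0.117,"claw":1},{"tx":-0.7,"ty":4.5,"tz":0,"rx":0,"ry":0,"rz":-0.117,"claw":1},{"tx":-0.8,"ty":4.5,"tz":-2,"rx":0,"ry":0,"rz":-0.116,"claw":1},{"tx":0,"ty":0,"tz":-5.5,"rx":0,"ry":0,"rz":0,"claw":1},{"tx":0,"ty":0,"tz":-4.5,"rx":0,"ry":0,"rz":0,"claw":1}]}}

```text
clock: 19.48
tool_pos: [493.9, 308.5, 37.9]
tool_rot: [0.418, 0.908, 0.0, -0.0]
ft_force: [0.4, 0.2, -0.9]
width: 11.5
grip_force: 78.4
```

Emit:
{"op": "play_rows", "data": {"plan": [{"tx":0,"ty":0,"tz":-1,"rx":0,"ry":0,"rz":0,"claw":1},{"tx":0,"ty":0,"tz":-1,"rx":0,"ry":0,"rz":0,"claw":1},{"tx":0,"ty":0,"tz":0,"rx":0,"ry":0,"rz":0,"claw":1},{"tx":0,"ty":0,"tz":0,"rx":0,"ry":0,"rz":0,"claw":1}]}}

```text
clock: 19.98
tool_pos: [496.0, 308.4, 20.7]
tool_rot: [0.419, 0.908, 0.001, 0.001]
ft_force: [0.4, -0.7, -1.3]
width: 11.9
grip_force: 78.4
```

Emit:
{"op": "play_rows", "data": {"plan": [{"tx":0,"ty":0,"tz":-1,"rx":0,"ry":0,"rz":0,"claw":1},{"tx":0,"ty":0,"tz":-0.6,"rx":0,"ry":0,"rz":0,"claw":1},{"tx":0,"ty":0,"tz":0,"rx":0,"ry":0,"rz":0,"claw":1},{"tx":0,"ty":0,"tz":0,"rx":0,"ry":0,"rz":0,"claw":3},{"tx":0,"ty":0,"tz":0,"rx":0,"ry":0,"rz":0,"claw":3},{"tx":0,"ty":0,"tz":0,"rx":0,"ry":0,"rz":0,"claw":3},{"tx":0,"ty":0,"tz":3,"rx":0,"ry":0,"rz":0,"claw":3},{"tx":0,"ty":0,"tz":6,"rx":0,"ry":0,"rz":0,"claw":3}]}}

```text
clock: 20.98
tool_pos: [493.5, 307.0, 92.3]
tool_rot: [0.419, 0.908, -0.002, -0.001]
ft_force: [-0.1, 0.2, -0.2]
width: 29.8
grip_force: 0.0
```

Emit:
{"op": "play_rows", "data": {"plan": [{"tx":-1,"ty":-1,"tz":4,"rx":0,"ry":0,"rz":-0.155,"claw":7},{"tx":-2,"ty":-2,"tz":2,"rx":0,"ry":0,"rz":-0.155,"claw":7},{"tx":-2,"ty":-2,"tz":0,"rx":0,"ry":0,"rz":-0.155,"claw":7},{"tx":-2,"ty":-2,"tz":0,"rx":-0.127,"ry":-0.0315,"rz":0,"claw":7},{"tx":-2.4,"ty":-0.7,"tz":0,"rx":-0.127,"ry":-0.0315,"rz":0,"claw":7},{"tx":0,"ty":0,"tz":0,"rx":-0.127,"ry":-0.0315,"rz":0,"claw":7},{"tx":0,"ty":0,"tz":0,"rx":-0.127,"ry":-0.0315,"rz":0,"claw":7},{"tx":0,"ty":0,"tz":0,"rx":0,"ry":0,"rz":0,"claw":7}]}}

```text
clock: 21.98
tool_pos: [400.5, 232.2, 152.5]
tool_rot: [0.594, 0.761, -0.16, 0.204]
ft_force: [-0.3, -0.4, -0.3]
width: 69.8
grip_force: 0.0
```

Run:
```python
from look import *
s=observe(); np.set_printoptions(precision=4,suppress=True)
print(s["joints"],s["tool_pos"]); print(R.from_quat(s["tool_rot"]).as_matrix())
bars(); snap("side","s5.png"); camera("top")
for n in("top","side"):
  print([(round(d["confidence"],2),w(n,d["position"])) for d in landmark_of(n,"bottle_1")])
j=s["joints"]
M=lambda j:(R.from_euler("z",j[0])*R.from_euler("y",j[1]+j[2])*R.from_euler("z",j[3])*R.from_euler("y",j[4])*R.from_euler("z",j[5]))
print(M(j).as_matrix())
```

```text
[ 0.8347  0.3741  1.9278 -0.4637  1.191   0.8409] [400.5012 232.2474 152.4733]
[[-0.2105  0.9701  0.1207]
 [ 0.8399  0.2427 -0.4854]
 [-0.5002 -0.0008 -0.8659]]
0.7 [574.6177 357.1246] size [ 17.7348 155.9637] ang -0.823 ('tray xy', array([ 47.2066, -43.4541]))
0.66 [539.7944 327.0402] size [ 18.7878 155.5151] ang -0.865 ('tray xy', array([  1.1885, -43.708 ]))
[(0.97, array([430.2999, 113.2773,  24.1435])), (0.92, array([415.9279,  57.8387,  25.604 ]))]
[(0.78, array([428.1868, 111.9293,  25.7661])), (0.65, array([409.3278,  53.2004,  22.7089]))]
[[-0.9701 -0.2105  0.1207]
 [-0.2427  0.8399 -0.4854]
 [ 0.0008 -0.5002 -0.8659]]
```

View pics/s5.png

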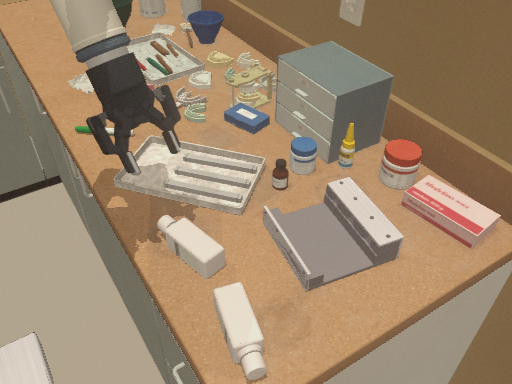

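```bash
cat > ik.py <<'E'
from look import *
from scipy.optimize import least_squares
def fk(j,P):
    a,L1,L2,H,L3=P; j=np.asarray(j); m=R.from_euler("z",j[0])*R.from_euler("y",j[1]+j[2])*R.from_euler("z",j[3])*R.from_euler("y",j[4])*R.from_euler("z",j[5])
    A=j[1]+j[2]; r=a+L1*np.sin(j[1])+L2*np.sin(A); z=H+L1*np.cos(j[1])+L2*np.cos(A)
    return np.array([r*np.cos(j[0]),r*np.sin(j[0]),z])+L3*m.apply([0,0,1]), m*R.from_euler("z",np.pi/2)
D=[([1.328,.353,1.633,0,1.155,-.002],[149.05,606.97,231.28]),([.19704,.558,1.71051,0,.87488,-1.21319],[628.69,127.03,70.83]),([.8347,.3741,1.9278,-.4637,1.191,.8409],[400.5,232.25,152.47])]
f=least_squares(lambda P:np.concatenate([fk(j,P)[0]-p for j,p in D]),[0,485,489,200,250]); P=f.x
lo=np.array([-2.63,-.92,.06,-1.3,0,-3.02]);hi=np.array([2.63,2.1,2.66,4.44,2.69,3.02])
def ik(p,Rt,seed):
    g=lambda j:np.concatenate([(fk(j,P)[0]-p)/100,(fk(j,P)[1]*Rt.inv()).as_rotvec()*2])
    s=least_squares(g,np.clip(seed,lo+.01,hi-.01),bounds=(lo,hi)); return s.x,s.cost
def Rtool(h,down,sgn=1):
    t=np.array([np.cos(h)*np.cos(down),np.sin(h)*np.cos(down),-np.sin(down)]); y=sgn*np.array([np.sin(h),-np.cos(h),0])
    return R.from_matrix(np.column_stack([np.cross(y,t),y,t])),t
E
python3 - <<'E'
from ik import *
print(P,f.fun)
now=D[2][0]
for bx in(38,-38):
    foot=np.r_[C+bx*ex+88*ey,2]
    for down in(.5236,.8):
      for h in np.arange(-2.4,3.3,.4):
        out=[]
        for sg in(1,-1):
          Rt,t=Rtool(h,down,sg); p=foot+[0,0,90]+19*t
          best=min((ik(p,Rt,sd) for sd in(now,[.7,.3,1.9,1.5,1.5,0],[.7,.3,1.9,-1,1.5,0],[.7,.3,1.9,3.1,1,0])),key=lambda q:q[1])
          if best[1]<1e-4: out.append((sg,best[0].round(2)))
        print(bx,down,round(h,2),*out)
E
```

```text
[ -8.9 517.6 490.9 299.8 352.5] [-0.1 -5.8  3.7 -0.4 -1.6  0.2  8.4  1.  -3.9]
38 0.5236 -2.4 (1, array([ 0.8,  1.3,  0.6,  0. ,  2.2, -1.6])) (-1, array([0.8, 1.3, 0.6, 0. , 2.2, 1.6]))
38 0.5236 -2.0 (1, array([ 0.9,  1.3,  0.7, -0.3,  2.2, -1.9])) (-1, array([ 0.9,  1.3,  0.7, -0.3,  2.2,  1.3]))
38 0.5236 -1.6 (1, array([ 1. ,  1.2,  0.9, -0.5,  2. , -2.1])) (-1, array([ 1. ,  1.2,  0.9, -0.5,  2. ,  1.1]))
38 0.5236 -1.2 (1, array([ 1.1,  1. ,  1.2, -0.7,  1.7, -2.2])) (-1, array([ 1.1,  1. ,  1.2, -0.7,  1.7,  0.9]))
38 0.5236 -0.8 (1, array([ 1.2,  0.9,  1.5, -0.9,  1.4, -2.2])) (-1, array([ 1.2,  0.9,  1.5, -0.9,  1.4,  0.9]))
38 0.5236 -0.4 (1, array([ 1.2,  0.8,  1.8, -1.2,  1.1, -2.2])) (-1, array([ 1.2,  0.8,  1.8, -1.2,  1.1,  1. ]))
38 0.5236 -0.0
38 0.5236 0.4 (1, array([ 1. ,  0.6,  2.3,  3.9,  0.8, -1.8])) (-1, array([1. , 0.6, 2.3, 3.9, 0.8, 1.4]))
38 0.5236 0.8 (1, array([ 0.7,  0.6,  2.4,  3. ,  0.8, -1.6])) (-1, array([0.7, 0.6, 2.4, 3. , 0.8, 1.6]))
38 0.5236 1.2 (1, array([ 0.5,  0.6,  2.3,  2.2,  0.8, -1.3])) (-1, array([0.5, 0.6, 2.3, 2.2, 0.8, 1.8]))
38 0.52
[... 4414 characters left out ...]
  2.4,  3. ,  0.4, -1.5])) (-1, array([0.7, 0.3, 2.4, 3. , 0.4, 1.6]))
-38 0.8 1.2 (1, array([ 0.5,  0.4,  2.3,  2. ,  0.5, -1. ])) (-1, array([0.5, 0.4, 2.3, 2. , 0.5, 2.1]))
-38 0.8 1.6 (1, array([ 0.4,  0.5,  2.2,  1.4,  0.7, -0.8])) (-1, array([0.4, 0.5, 2.2, 1.4, 0.7, 2.3]))
-38 0.8 2.0 (1, array([ 0.3,  0.6,  1.9,  1. ,  1. , -0.8])) (-1, array([0.3, 0.6, 1.9, 1. , 1. , 2.3]))
-38 0.8 2.4 (1, array([ 0.4,  0.7,  1.7,  0.7,  1.2, -0.9])) (-1, array([0.4, 0.7, 1.7, 0.7, 1.2, 2.3]))
-38 0.8 2.8 (1, array([ 0.5,  0.8,  1.5,  0.5,  1.4, -1. ])) (-1, array([0.5, 0.8, 1.5, 0.5, 1.4, 2.1]))
-38 0.8 3.2 (1, array([ 0.6,  0.9,  1.4,  0.3,  1.6, -1.2])) (-1, array([0.6, 0.9, 1.4, 0.3, 1.6, 2. ]))
```

The side view shows all three bars flat in the tray and the bottles unmoved: left bottle (190,245) with its cap at (168,226), right bottle (238,325) with its cap at (253,368). I go down tilted over the left bottle and grip it.

Emit:
{"op": "play_rows", "data": {"plan": [{"tx":0,"ty":0,"tz":-3.5,"rx":0,"ry":0,"rz":0,"claw":7},{"tx":0,"ty":0,"tz":-3.5,"rx":0,"ry":0,"rz":0,"claw":7},{"tx":0.4,"ty":-1.6,"tz":-2.9,"rx":0,"ry":0,"rz":0,"claw":7},{"tx":0.4,"ty":-1.6,"tz":-2.9,"rx":0,"ry":0,"rz":0,"claw":7},{"tx":0,"ty":0,"tz":0,"rx":0,"ry":0,"rz":0,"claw":7},{"tx":0,"ty":0,"tz":0,"rx":0,"ry":0,"rz":0,"claw":7}], "force": 50}}

```text
clock: 23.02
tool_pos: [409.6, 199.5, 26.2]
tool_rot: [0.596, 0.76, -0.159, 0.204]
ft_force: [-0.2, -0.6, 1.6]
width: 70.1
grip_force: 0.0
```

Run:
```python
from h import *
im=camera("side")
a=cv2.resize(im[120:320,90:290],None,fx=3,fy=3,interpolation=cv2.INTER_CUBIC)
cv2.imwrite("pics/a6.png",a[:,:,::-1])
```

```text
(no output)
```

View pics/a6.png

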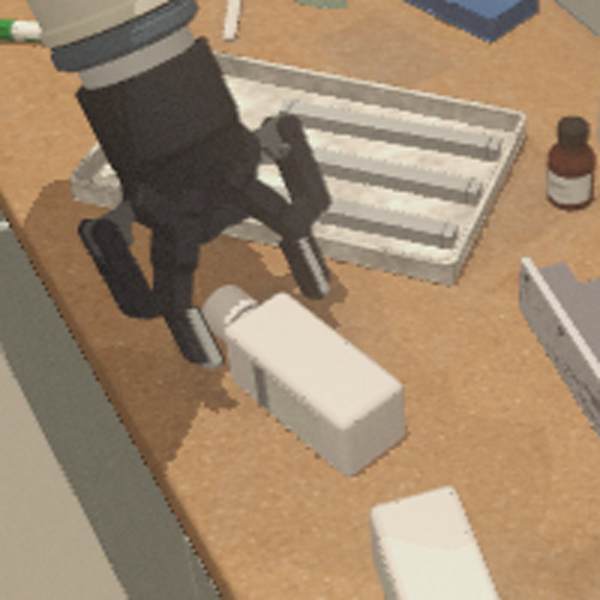

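The fingers straddle the shoulder of the bottle at crop (205,340) and (318,270), roughly centred. I lower the rest of the way and close.

Emit:
{"op": "play_rows", "data": {"plan": [{"tx":0.1,"ty":-0.5,"tz":-1,"rx":0,"ry":0,"rz":0,"claw":7},{"tx":0.1,"ty":-0.6,"tz":-0.9,"rx":0,"ry":0,"rz":0,"claw":7},{"tx":0,"ty":0,"tz":0,"rx":0,"ry":0,"rz":0,"claw":7},{"tx":0,"ty":0,"tz":0,"rx":0,"ry":0,"rz":0,"claw":4},{"tx":0,"ty":0,"tz":0,"rx":0,"ry":0,"rz":0,"claw":4},{"tx":0,"ty":0,"tz":0,"rx":0,"ry":0,"rz":0,"claw":4},{"tx":0,"ty":0,"tz":0,"rx":0,"ry":0,"rz":0,"claw":4}], "force": 60}}

```text
clock: 23.95
tool_pos: [411.2, 188.2, 6.5]
tool_rot: [0.596, 0.76, -0.159, 0.204]
ft_force: [-0.7, 1.7, 4.7]
width: 45.1
grip_force: 61.6
```

Emit:
{"op": "play_rows", "data": {"plan": [{"tx":0,"ty":0,"tz":3,"rx":0,"ry":0,"rz":0,"claw":4},{"tx":0,"ty":0,"tz":5,"rx":0,"ry":0,"rz":0.155,"claw":4},{"tx":0,"ty":0,"tz":5,"rx":0,"ry":0,"rz":0.155,"claw":4},{"tx":0.5,"ty":2.5,"tz":3,"rx":0,"ry":0,"rz":0.155,"claw":4},{"tx":0.5,"ty":2.5,"tz":2,"rx":0.0995,"ry":0.085,"rz":0,"claw":4},{"tx":0.5,"ty":2.5,"tz":0,"rx":0.0995,"ry":0.085,"rz":0,"claw":4},{"tx":0.5,"ty":2.5,"tz":0,"rx":0.0995,"ry":0.085,"rz":0,"claw":4},{"tx":0.5,"ty":2.5,"tz":0,"rx":0.0995,"ry":0.085,"rz":0,"claw":4}], "force": 90}}

```text
clock: 24.95
tool_pos: [436.1, 313.8, 186.6]
tool_rot: [0.418, 0.908, 0.002, -0.002]
ft_force: [-0.6, -0.6, -3.4]
width: 45.1
grip_force: 92.3
```

Emit:
{"op": "play_rows", "data": {"plan": [{"tx":0.5,"ty":2.5,"tz":0,"rx":0.0995,"ry":0.085,"rz":0,"claw":4},{"tx":0.5,"ty":2,"tz":0,"rx":0.0995,"ry":0.085,"rz":0,"claw":4},{"tx":0.5,"ty":2,"tz":0,"rx":0.0995,"ry":0.085,"rz":0,"claw":4},{"tx":0.5,"ty":2,"tz":0,"rx":0.0995,"ry":0.085,"rz":0,"claw":4},{"tx":0.5,"ty":2,"tz":0,"rx":0.0995,"ry":0.085,"rz":0,"claw":4},{"tx":0.5,"ty":2,"tz":0,"rx":0.0995,"ry":0.085,"rz":0,"claw":4},{"tx":0.5,"ty":2,"tz":0,"rx":0.0995,"ry":0.085,"rz":0,"claw":4},{"tx":0,"ty":0,"tz":0,"rx":0.0995,"ry":0.085,"rz":0,"claw":4}]}}

```text
clock: 25.95
tool_pos: [471.4, 458.7, 185.8]
tool_rot: [0.362, 0.786, 0.21, -0.455]
ft_force: [-0.2, 0.2, -2.1]
width: 45.0
grip_force: 92.4
```

Emit:
{"op": "play_rows", "data": {"plan": [{"tx":0,"ty":0,"tz":0,"rx":0,"ry":0,"rz":0,"claw":4},{"tx":0,"ty":0,"tz":0,"rx":0,"ry":0,"rz":0,"claw":4}]}}

```text
clock: 26.2
tool_pos: [471.1, 457.9, 186.1]
tool_rot: [0.363, 0.787, 0.209, -0.453]
ft_force: [0.0, -0.1, -1.6]
width: 44.9
grip_force: 92.5
```

Run:
```python
from ik import *
s=observe(); print(s["tool_pos"],s["joints"].round(2),s["width"])
q=R.from_quat(s["tool_rot"]); print(q.as_matrix().round(3)); 
Rt,t=Rtool(2.278,.5236); print("correction rotvec",(Rt*q.inv()).as_rotvec().round(3))
im=camera("side"); cv2.imwrite("pics/a7.png",im[20:320,60:440,::-1])
```

```text
[471.1 457.9 186.1] [ 0.3  0.7  1.6  0.9  1.5 -0.8] 44.9347446557589
[[-0.3  0.8 -0.6]
 [ 0.4  0.6  0.7]
 [ 0.9 -0.  -0.5]]
correction rotvec [0. 0. 0.]
```

View pics/a7.png

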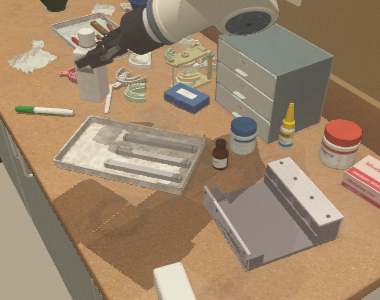

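The bottle hangs upright in the grip at crop (92,75), above the tray's free end. I lower it.

Emit:
{"op": "play_rows", "data": {"plan": [{"tx":0.3,"ty":0.8,"tz":-3,"rx":0,"ry":0,"rz":0,"claw":4},{"tx":0,"ty":0,"tz":-3,"rx":0,"ry":0,"rz":0,"claw":4},{"tx":0,"ty":0,"tz":-2.5,"rx":0,"ry":0,"rz":0,"claw":4},{"tx":0,"ty":0,"tz":-1.2,"rx":0,"ry":0,"rz":0,"claw":4},{"tx":0,"ty":0,"tz":-0.6,"rx":0,"ry":0,"rz":0,"claw":4},{"tx":0,"ty":0,"tz":0,"rx":0,"ry":0,"rz":0,"claw":4},{"tx":0,"ty":0,"tz":0,"rx":0,"ry":0,"rz":0,"claw":4}]}}

```text
clock: 27.12
tool_pos: [474.5, 466.1, 84.1]
tool_rot: [0.363, 0.787, 0.21, -0.454]
ft_force: [0.1, 0.3, -1.3]
width: 45.0
grip_force: 92.5
```

Emit:
{"op": "play_rows", "data": {"plan": [{"tx":0,"ty":0,"tz":-0.3,"rx":0,"ry":0,"rz":0,"claw":4},{"tx":0,"ty":0,"tz":0,"rx":0,"ry":0,"rz":0,"claw":4},{"tx":0,"ty":0,"tz":-0.1,"rx":0,"ry":0,"rz":0,"claw":4},{"tx":0,"ty":0,"tz":0,"rx":0,"ry":0,"rz":0,"claw":4},{"tx":0,"ty":0,"tz":0,"rx":0,"ry":0,"rz":0,"claw":4}]}}

```text
clock: 27.75
tool_pos: [474.5, 466.3, 81.8]
tool_rot: [0.362, 0.786, 0.211, -0.455]
ft_force: [0.3, -4.6, 10.2]
width: 45.1
grip_force: 93.6
```

Emit:
{"op": "play_rows", "data": {"plan": [{"tx":0,"ty":0,"tz":0.1,"rx":0,"ry":0,"rz":0,"claw":4.6},{"tx":0,"ty":0,"tz":0,"rx":0,"ry":0,"rz":0,"claw":5.6},{"tx":0,"ty":0,"tz":0,"rx":0,"ry":0,"rz":0,"claw":5.6},{"tx":0,"ty":0,"tz":0,"rx":0,"ry":0,"rz":0,"claw":5.6},{"tx":1.1,"ty":-1.3,"tz":1,"rx":0,"ry":0,"rz":0,"claw":5.6},{"tx":2.2,"ty":-2.6,"tz":2,"rx":0,"ry":0,"rz":0,"claw":5.6},{"tx":2.2,"ty":-2.6,"tz":2,"rx":0,"ry":0,"rz":0,"claw":5.6},{"tx":0,"ty":0,"tz":5,"rx":0,"ry":0,"rz":0,"claw":5.6}], "force": 60}}

```text
clock: 28.75
tool_pos: [530.9, 398.0, 179.7]
tool_rot: [0.365, 0.786, 0.209, -0.454]
ft_force: [0.4, 0.4, 1.3]
width: 56.0
grip_force: 0.0
```

Run:
```python
from look import *
s=observe(); print(s["tool_pos"],s["joints"].round(2))
im=camera("side"); cv2.imwrite("pics/a8.png",cv2.resize(im[60:380,60:300,::-1],None,fx=1.8,fy=1.8))
camera("top")
for n in("top","side"):
  print([(round(d["confidence"],2),w(n,d["position"])) for d in landmark_of(n,"bottle_2")])
```

```text
[530.9 398.  179.7] [ 0.2  0.8  1.5  0.9  1.6 -0.8]
[(0.88, array([484.5, 454. ,   1.4]))]
[(0.84, array([480.6, 453.5,   4.4])), (0.68, array([411.3,  51.7,  23. ]))]
```

View pics/a8.png

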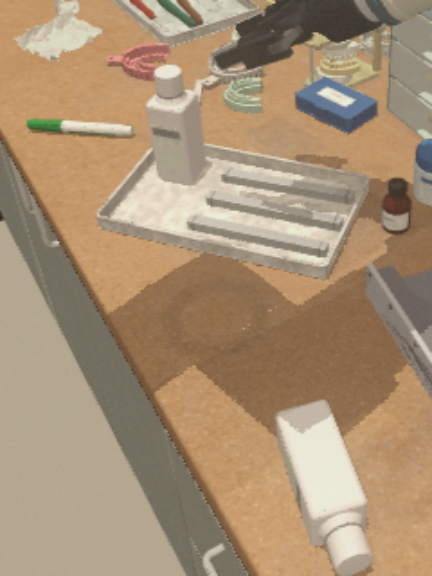

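Bottle 1 stands upright in the tray at crop (178,135), with its foot at (484,454) as planned. The second bottle lies with its foot at crop (303,410) and its cap at (350,550).

Run:
```python
from ik import *
c=np.array([-.217,-.976,0]);Z=np.array([0,0,1])
t=-.866*Z-.5*c; y=np.array([np.cos(-.22),np.sin(-.22),0])
y=np.cross(Z,c)*-1; y=y if y[0]>0 else -y
Rp=R.from_matrix(np.column_stack([np.cross(y,t),y,t]))
jp,cost=ik(np.array([389,-61,160.]),Rp,[0,.3,1.9,.4,1.2,.3]); print(jp,cost)
jp,cost=ik(np.array([398,-22,7.]),Rp,jp); print(jp,cost)
foot=np.r_[C-42*ex+88*ey,2]; print("foot2",foot)
Rf,t2=Rtool(-.864,.5236,-1); 
# waypoints: yawed tilt, then rotate
Ry=R.from_rotvec([0,0,.926])*Rp; j=jp
rv=(Rf*Ry.inv()).as_rotvec(); print("standing rotvec",rv, "yaw resid ok")
for k in np.linspace(0,1,6):
    p=np.array([398,-22,186.])*(1-k)+np.r_[foot[:2]+24*t2[:2],186]*k
    j,cost=ik(p,R.from_rotvec(k*rv)*Ry,j); print(round(k,1),p,j,round(cost,6))
```

```text
[-0.6  0.2  2.2  0.6  1.1 -0.7] 1.3768956349728796e-29
[-0.5  0.5  2.3  0.8  0.7 -1. ] 3.712172593737896e-20
foot2 [421.4 399.1   2. ]
standing rotvec [-1.2 -1.  -0. ] yaw resid ok
0.0 [398. -22. 186.] [-0.3  0.3  1.9  0.3  1.4 -1.1] 0.0
0.2 [405.4  59.1 186. ] [ 0.   0.1  2.1  0.2  1.1 -0.8] 0.0
0.4 [412.8 140.1 186. ] [ 0.4  0.1  2.1 -0.1  0.9 -0.2] 0.0
0.6 [420.1 221.2 186. ] [ 0.8  0.2  2.1 -0.5  1.   0.4] 0.0
0.8 [427.5 302.3 186. ] [ 1.1  0.4  1.9 -0.7  1.2  0.7] 0.0
1.0 [434.9 383.3 186. ] [ 1.2  0.7  1.7 -0.9  1.5  0.9] 0.0
```

Emit:
{"op": "play_rows", "data": {"plan": [{"tx":0,"ty":-2,"tz":1,"rx":-0.1137,"ry":-0.0972,"rz":0,"claw":7.3},{"tx":0,"ty":-2,"tz":1,"rx":-0.1137,"ry":-0.0972,"rz":0,"claw":7.3},{"tx":-1,"ty":-3,"tz":0,"rx":-0.1137,"ry":-0.0972,"rz":0,"claw":7.3},{"tx":-1,"ty":-3,"tz":0,"rx":-0.1137,"ry":-0.0972,"rz":0,"claw":7.3},{"tx":-1,"ty":-3,"tz":0,"rx":-0.1137,"ry":-0.0972,"rz":0,"claw":7.3},{"tx":-1,"ty":-3,"tz":0,"rx":-0.1137,"ry":-0.0972,"rz":0,"claw":7.3},{"tx":-1,"ty":-3,"tz":0,"rx":-0.1137,"ry":-0.0972,"rz":0,"claw":7.3},{"tx":-1.5,"ty":-4,"tz":0,"rx":0,"ry":0,"rz":-0.155,"claw":7.3}]}}

```text
clock: 29.95
tool_pos: [462.6, 171.3, 199.9]
tool_rot: [0.487, 0.873, -0.0, 0.001]
ft_force: [0.7, -0.2, 0.5]
width: 73.0
grip_force: 0.0
```

Emit:
{"op": "play_rows", "data": {"plan": [{"tx":-1.5,"ty":-4,"tz":0,"rx":0,"ry":0,"rz":-0.155,"claw":7.3},{"tx":-1.5,"ty":-4,"tz":0,"rx":0,"ry":0,"rz":-0.155,"claw":7.3},{"tx":-1.5,"ty":-4,"tz":0,"rx":0,"ry":0,"rz":-0.155,"claw":7.3},{"tx":-1.5,"ty":-4,"tz":0,"rx":0,"ry":0,"rz":-0.155,"claw":7.3},{"tx":-1.5,"ty":-4,"tz":0,"rx":0,"ry":0,"rz":-0.151,"claw":7.3},{"tx":0,"ty":-3,"tz":0,"rx":0.128,"ry":-0.0285,"rz":0,"claw":7.3},{"tx":0,"ty":0,"tz":0,"rx":0.128,"ry":-0.0285,"rz":0,"claw":7.3},{"tx":0,"ty":0,"tz":0,"rx":0.128,"ry":-0.0285,"rz":0,"claw":7.3}]}}

```text
clock: 30.95
tool_pos: [388.8, -59.4, 200.2]
tool_rot: [0.765, 0.613, 0.154, -0.123]
ft_force: [-0.8, -0.6, -1.0]
width: 72.8
grip_force: 0.0
```

Emit:
{"op": "play_rows", "data": {"plan": [{"tx":0,"ty":0,"tz":-2,"rx":0.128,"ry":-0.0285,"rz":0,"claw":7.3},{"tx":0,"ty":0,"tz":0,"rx":0,"ry":0,"rz":0,"claw":7.3},{"tx":0,"ty":0,"tz":0,"rx":0,"ry":0,"rz":0,"claw":7.3}]}}

```text
clock: 31.32
tool_pos: [388.7, -58.9, 180.2]
tool_rot: [0.754, 0.604, 0.201, -0.162]
ft_force: [0.1, 0.5, 0.4]
width: 72.7
grip_force: 0.0
```

Run:
```python
from ik import *
s=observe(); np.set_printoptions(precision=3,suppress=True)
q=R.from_quat(s["tool_rot"]); print(s["tool_pos"],s["joints"]); print(q.as_matrix())
c=np.array([-.217,-.976,0]);Z=np.array([0,0,1]); t=-.866*Z-.5*c; y=np.cross(c,Z); y=y if y[0]>0 else -y
print("corr",(R.from_matrix(np.column_stack([np.cross(y,t),y,t]))*q.inv()).as_rotvec(),"move",np.array([389.4,-61,76])-s["tool_pos"])
```

```text
[388.707 -58.935 180.182] [-0.574  0.165  2.148  0.553  1.096 -0.679]
[[ 0.19   0.976  0.108]
 [ 0.846 -0.218  0.487]
 [ 0.499 -0.001 -0.867]]
corr [ 0.001 -0.001  0.001] move [   0.693   -2.065 -104.182]
```

Emit:
{"op": "play_rows", "data": {"plan": [{"tx":0.1,"ty":-0.2,"tz":-3.4,"rx":0,"ry":0,"rz":0,"claw":7.3},{"tx":0,"ty":0,"tz":-3.5,"rx":0,"ry":0,"rz":0,"claw":7.3},{"tx":0,"ty":0,"tz":-3.5,"rx":0,"ry":0,"rz":0,"claw":7.3},{"tx":0.2,"ty":1,"tz":-1.8,"rx":0,"ry":0,"rz":0,"claw":7.3},{"tx":0.2,"ty":1,"tz":-1.8,"rx":0,"ry":0,"rz":0,"claw":7.3},{"tx":0.2,"ty":0.8,"tz":-1.3,"rx":0,"ry":0,"rz":0,"claw":7.3},{"tx":0,"ty":0,"tz":0,"rx":0,"ry":0,"rz":0,"claw":7.3}]}}

```text
clock: 32.2
tool_pos: [396.0, -31.9, 27.3]
tool_rot: [0.753, 0.605, 0.202, -0.162]
ft_force: [-0.2, -0.7, 0.8]
width: 72.9
grip_force: 0.0
```

Run:
```python
from h import *
im=camera("side"); cv2.imwrite("pics/a9.png",cv2.resize(im[224:384,150:330,::-1],None,fx=3,fy=3))
```

```text
(no output)
```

View pics/a9.png

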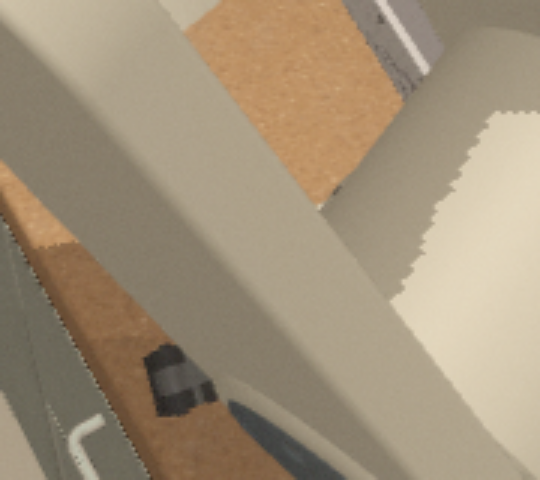

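The arm hides the bottle here; only a finger tip shows, at crop (175,380). There is no contact force, so I lower the last 20 mm and close.

Emit:
{"op": "play_rows", "data": {"plan": [{"tx":0.1,"ty":0.5,"tz":-1,"rx":0,"ry":0,"rz":0,"claw":7.3},{"tx":0.1,"ty":0.5,"tz":-1,"rx":0,"ry":0,"rz":0,"claw":7.3},{"tx":0,"ty":0,"tz":0,"rx":0,"ry":0,"rz":0,"claw":7.3},{"tx":0,"ty":0,"tz":0,"rx":0,"ry":0,"rz":0,"claw":4},{"tx":0,"ty":0,"tz":0,"rx":0,"ry":0,"rz":0,"claw":4},{"tx":0,"ty":0,"tz":0,"rx":0,"ry":0,"rz":0,"claw":4},{"tx":0,"ty":0,"tz":0,"rx":0,"ry":0,"rz":0,"claw":4}], "force": 60}}

```text
clock: 33.12
tool_pos: [398.2, -23.1, 7.5]
tool_rot: [0.754, 0.604, 0.202, -0.162]
ft_force: [-1.6, -2.0, 5.7]
width: 45.0
grip_force: 61.5
```

Emit:
{"op": "play_rows", "data": {"plan": [{"tx":0,"ty":0,"tz":3,"rx":0,"ry":0,"rz":0,"claw":4},{"tx":0,"ty":0,"tz":5,"rx":0,"ry":0,"rz":0.1543,"claw":4},{"tx":0,"ty":1,"tz":5,"rx":0,"ry":0,"rz":0.1543,"claw":4},{"tx":0.2,"ty":2.5,"tz":3,"rx":0,"ry":0,"rz":0.1543,"claw":4},{"tx":0.2,"ty":2.5,"tz":2,"rx":0,"ry":0,"rz":0.1543,"claw":4},{"tx":0.2,"ty":2.5,"tz":0,"rx":0,"ry":0,"rz":0.1543,"claw":4},{"tx":0.2,"ty":2.5,"tz":0,"rx":0,"ry":0,"rz":0.1545,"claw":4},{"tx":0.2,"ty":2.5,"tz":0,"rx":-0.0995,"ry":-0.085,"rz":0,"claw":4}], "force": 90}}

```text
clock: 34.12
tool_pos: [409.3, 112.6, 186.0]
tool_rot: [0.41, 0.891, 0.081, -0.177]
ft_force: [-0.4, 0.6, -2.0]
width: 45.4
grip_force: 92.3
```

Emit:
{"op": "play_rows", "data": {"plan": [{"tx":0.2,"ty":2.5,"tz":0,"rx":-0.0995,"ry":-0.085,"rz":0,"claw":4},{"tx":0.2,"ty":2.5,"tz":0,"rx":-0.0995,"ry":-0.085,"rz":0,"claw":4},{"tx":0.2,"ty":2.5,"tz":0,"rx":-0.0995,"ry":-0.085,"rz":0,"claw":4},{"tx":0.2,"ty":2.5,"tz":0,"rx":-0.0995,"ry":-0.085,"rz":0,"claw":4},{"tx":0.2,"ty":2.5,"tz":0,"rx":-0.0995,"ry":-0.085,"rz":0,"claw":4},{"tx":0.2,"ty":2.5,"tz":0,"rx":-0.0995,"ry":-0.085,"rz":0,"claw":4},{"tx":0.2,"ty":2.5,"tz":0,"rx":-0.0995,"ry":-0.085,"rz":0,"claw":4},{"tx":0.2,"ty":2.5,"tz":0,"rx":-0.0995,"ry":-0.085,"rz":0,"claw":4}]}}

```text
clock: 35.12
tool_pos: [423.8, 313.3, 187.5]
tool_rot: [0.396, 0.86, -0.134, 0.294]
ft_force: [0.4, -1.6, -2.0]
width: 44.8
grip_force: 92.3
```

Emit:
{"op": "play_rows", "data": {"plan": [{"tx":0,"ty":1,"tz":0,"rx":-0.0995,"ry":-0.085,"rz":0,"claw":4},{"tx":0,"ty":1,"tz":0,"rx":-0.0995,"ry":-0.085,"rz":0,"claw":4},{"tx":0,"ty":1,"tz":0,"rx":-0.0995,"ry":-0.085,"rz":0,"claw":4},{"tx":0,"ty":0,"tz":0,"rx":0,"ry":0,"rz":0,"claw":4},{"tx":0,"ty":0,"tz":0,"rx":0,"ry":0,"rz":0,"claw":4}]}}

```text
clock: 35.75
tool_pos: [423.9, 341.8, 187.0]
tool_rot: [0.363, 0.787, -0.209, 0.453]
ft_force: [0.1, -0.5, -0.6]
width: 45.1
grip_force: 92.3
```

Run:
```python
from ik import *
s=observe(); np.set_printoptions(precision=3,suppress=True)
q=R.from_quat(s["tool_rot"]); print(s["tool_pos"],s["joints"],s["width"])
Rt,t=Rtool(-.864,.5236,-1); print("corr",(Rt*q.inv()).as_rotvec(),"move",np.array([431.5,387.3,84])-s["tool_pos"])
im=camera("side"); cv2.imwrite("pics/b1.png",cv2.resize(im[20:320,40:340,::-1],None,fx=1.8,fy=1.8))
```

```text
[423.947 341.782 187.041] [ 1.181  0.6    1.798 -0.885  1.468  0.92 ] 45.052790209889984
corr [-0.002 -0.002 -0.001] move [   7.553   45.518 -103.041]
```

View pics/b1.png

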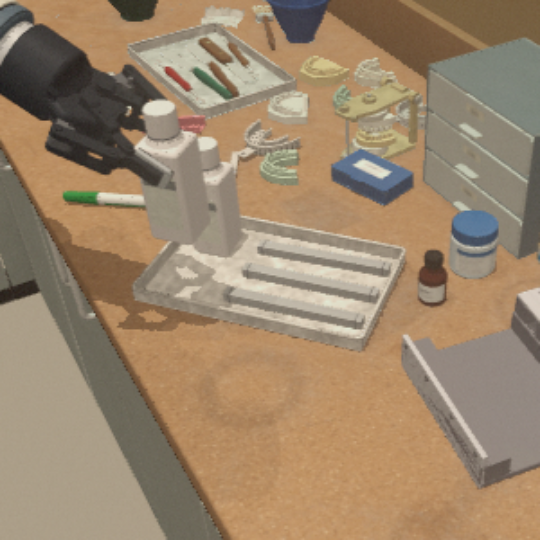

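The second bottle hangs upright at crop (175,190), with bottle 1 standing behind it and all three bars flat. I shift it over and lower.

Emit:
{"op": "play_rows", "data": {"plan": [{"tx":0.4,"ty":2.3,"tz":0,"rx":0,"ry":0,"rz":0,"claw":4},{"tx":0.4,"ty":2.3,"tz":-2,"rx":0,"ry":0,"rz":0,"claw":4},{"tx":0,"ty":0,"tz":-3,"rx":0,"ry":0,"rz":0,"claw":4},{"tx":0,"ty":0,"tz":-2.7,"rx":0,"ry":0,"rz":0,"claw":4},{"tx":0,"ty":0,"tz":-1.5,"rx":0,"ry":0,"rz":0,"claw":4},{"tx":0,"ty":0,"tz":-0.8,"rx":0,"ry":0,"rz":0,"claw":4},{"tx":0,"ty":0,"tz":0,"rx":0,"ry":0,"rz":0,"claw":4},{"tx":0,"ty":0,"tz":0,"rx":0,"ry":0,"rz":0,"claw":4}]}}

```text
clock: 36.8
tool_pos: [432.3, 388.4, 88.1]
tool_rot: [0.363, 0.787, -0.208, 0.454]
ft_force: [-1.2, 0.4, -1.5]
width: 45.0
grip_force: 92.4
```

Emit:
{"op": "play_rows", "data": {"plan": [{"tx":0,"ty":0,"tz":-0.2,"rx":0,"ry":0,"rz":0,"claw":4},{"tx":0,"ty":0,"tz":0,"rx":0,"ry":0,"rz":0,"claw":4},{"tx":0,"ty":0,"tz":0,"rx":0,"ry":0,"rz":0,"claw":4}]}}

```text
clock: 37.17
tool_pos: [432.0, 388.2, 85.4]
tool_rot: [0.362, 0.787, -0.209, 0.454]
ft_force: [0.4, 0.7, -2.3]
width: 45.1
grip_force: 92.4
```

Emit:
{"op": "play_rows", "data": {"plan": [{"tx":0,"ty":0,"tz":-0.2,"rx":0,"ry":0,"rz":0,"claw":4},{"tx":0,"ty":0,"tz":0,"rx":0,"ry":0,"rz":0,"claw":4},{"tx":0,"ty":0,"tz":0,"rx":0,"ry":0,"rz":0,"claw":4}]}}

```text
clock: 37.55
tool_pos: [432.0, 388.1, 83.2]
tool_rot: [0.362, 0.787, -0.209, 0.454]
ft_force: [0.5, 0.3, -1.3]
width: 45.2
grip_force: 92.4
```

Emit:
{"op": "play_rows", "data": {"plan": [{"tx":0,"ty":0,"tz":-0.2,"rx":0,"ry":0,"rz":0,"claw":4},{"tx":0,"ty":0,"tz":0,"rx":0,"ry":0,"rz":0,"claw":4},{"tx":0,"ty":0,"tz":0,"rx":0,"ry":0,"rz":0,"claw":4}]}}

```text
clock: 37.92
tool_pos: [432.0, 388.1, 81.2]
tool_rot: [0.362, 0.787, -0.209, 0.454]
ft_force: [0.1, -0.6, -2.1]
width: 44.9
grip_force: 92.4
```

Emit:
{"op": "play_rows", "data": {"plan": [{"tx":0,"ty":0,"tz":-0.15,"rx":0,"ry":0,"rz":0,"claw":4},{"tx":0,"ty":0,"tz":0,"rx":0,"ry":0,"rz":0,"claw":4},{"tx":0,"ty":0,"tz":-0.1,"rx":0,"ry":0,"rz":0,"claw":4},{"tx":0,"ty":0,"tz":0,"rx":0,"ry":0,"rz":0,"claw":4}]}}

```text
clock: 38.42
tool_pos: [432.1, 388.1, 79.0]
tool_rot: [0.362, 0.787, -0.209, 0.454]
ft_force: [0.3, 0.3, 0.5]
width: 45.2
grip_force: 92.7
```

Emit:
{"op": "play_rows", "data": {"plan": [{"tx":0,"ty":0,"tz":0,"rx":0,"ry":0,"rz":0,"claw":4.6},{"tx":0,"ty":0,"tz":0,"rx":0,"ry":0,"rz":0,"claw":5.6},{"tx":0,"ty":0,"tz":0,"rx":0,"ry":0,"rz":0,"claw":5.6},{"tx":0,"ty":0,"tz":0,"rx":0,"ry":0,"rz":0,"claw":5.6},{"tx":-1.1,"ty":1.3,"tz":1,"rx":0,"ry":0,"rz":0,"claw":5.6},{"tx":-2.2,"ty":2.6,"tz":2,"rx":0,"ry":0,"rz":0,"claw":5.6},{"tx":-2.2,"ty":2.6,"tz":2,"rx":0,"ry":0,"rz":0,"claw":5.6},{"tx":0,"ty":0,"tz":5,"rx":0,"ry":0,"rz":0,"claw":5.6}], "force": 60}}

```text
clock: 39.42
tool_pos: [374.7, 455.3, 178.6]
tool_rot: [0.361, 0.788, -0.209, 0.454]
ft_force: [1.1, 0.6, 0.8]
width: 55.9
grip_force: 0.0
```

Emit:
{"op": "play_rows", "data": {"plan": [{"tx":-2,"ty":2,"tz":3,"rx":0,"ry":0,"rz":0,"claw":5.6},{"tx":-2,"ty":3,"tz":3,"rx":0,"ry":0,"rz":0,"claw":5.6},{"tx":-2,"ty":3,"tz":3,"rx":0,"ry":0,"rz":0,"claw":5.6},{"tx":0,"ty":0,"tz":0,"rx":0,"ry":0,"rz":0,"claw":5.6},{"tx":0,"ty":0,"tz":0,"rx":0,"ry":0,"rz":0,"claw":5.6},{"tx":0,"ty":0,"tz":0,"rx":0,"ry":0,"rz":0,"claw":5.6},{"tx":0,"ty":0,"tz":0,"rx":0,"ry":0,"rz":0,"claw":5.6},{"tx":0,"ty":0,"tz":0,"rx":0,"ry":0,"rz":0,"claw":5.6}]}}

```text
clock: 40.42
tool_pos: [317.3, 532.6, 268.5]
tool_rot: [0.362, 0.787, -0.209, 0.454]
ft_force: [0.2, 0.7, 0.2]
width: 56.1
grip_force: 0.0
```

Run:
```python
from look import *
im=camera("side"); cv2.imwrite("pics/b2.png",cv2.resize(im[20:320,40:340,::-1],None,fx=1.8,fy=1.8))
bars()
for n in("top","side"):
  for k in("bottle_2","bar_1","blue_jar","small_amber_bottle"):
    for d in landmark_of(n,k):
      p=w(n,d["position"]); print(n,k,round(d["confidence"],2),p,"tray",(p[:2]-C)@ex,(p[:2]-C)@ey)
```

```text
0.95 [574.6 357.1] size [ 16.3 159.1] ang -0.831 ('tray xy', array([ 47.2, -43.5]))
0.77 [503.5 298.5] size [ 17.7 158. ] ang -0.87 ('tray xy', array([-44.9, -41.8]))
0.74 [539.3 325.3] size [ 21.1 160.3] ang -0.854 ('tray xy', array([ -0.3, -44.7]))
0.2 [490.2 466.4] size [70.9 62.9] ang 0.666 ('tray xy', array([54. , 94.5]))
top bottle_2 0.97 [488.4 455.9   2.5] tray 45.78187490191451 87.66606513038727
top bottle_2 0.79 [427.  405.7   4.9] tray -33.45744809351511 89.41054400371975
top bottle_2 0.15 [635.4  74.7   0.1] tray -90.0662086913662 -297.6363116028475
top bar_1 0.75 [539.2 331.4   6.9] tray 3.5512784341041934 -40.014526707576024
top bar_1 0.71 [501.8 296.8   9.2] tray -47.329871953914655 -42.01823969720995
top bar_1 0.58 [576.5 356.1   8.9] tray 47.96422732913957 -45.45053878419894
top blue_jar 0.6 [717.6 264.9  -1.5] tray 95.97815959938683 -206.4564883041123
top small_amber_bottle 0.63 [645.  242.4  -3.5] tray 26.181049221186377 -176.40394351373305
side bottle_2 0.95 [482.9 454.5   1.6] tray 40.72982068628456 90.11513842678063
side bottle_2 0.78 [419.5 402.2   0. ] tray -41.45487291217143 91.61744529764992
side bar_1 0.96 [504.6 297.6   5.1] tray -44.72218801191095 -43.209256160652686
side bar_1 0.84 [539.5 325.    5.4] tray -0.35293175309430447 -45.10516042365309
side bar_1 0.7 [574.5 356.5   6.4] tray 46.70842532944556 -43.87043425956355
side blue_jar 0.95 [716.8 259.5   5.2] tray 91.88074829967036 -210.03865021055137
side blue_jar 0.42 [543.3  84.1  45.5] tray -153.9866182200081 -230.7134506565029
side small_amber_bottle 0.7 [639.2 238.7   0.1] tray 19.38035168596543 -175.47974988473013
```

View pics/b2.png

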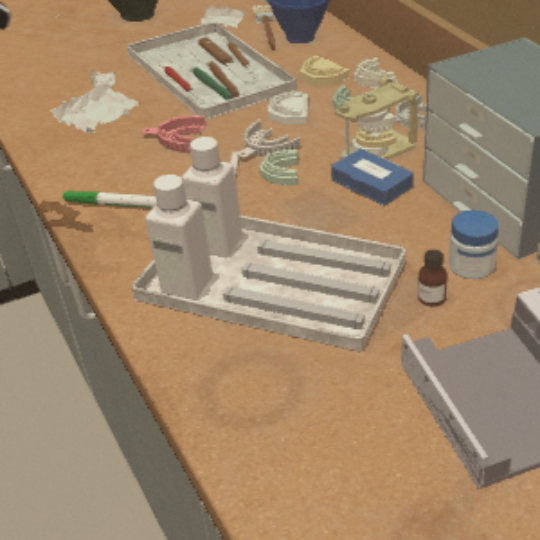

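Both bottles stand upright in the tray at crop (180,240) and (210,200). Three bars lie flat and parallel in it, the jar and amber bottle have not moved, and the arm is clear. I hand in.

```bash
python3 -c "
from cell import *
print(sign_off())"
```

```text
the job is handed in; nothing more can be done
None
```

I handed the job in at about 41 s: all three bars lie flat and lengthwise in the tray, both bottles stand upright in it, and the jar and amber bottle are where they were; sign-off gave no verdict.

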